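# Lever the heavy furnace up onto its spring prop

### The arm

A 7-joint arm with a two-finger parallel gripper is mounted at the origin on the work surface. World frame = base frame: x ahead of the robot, y to its left, z up, the work surface at z = 0. Lengths are in m, angles in degrees, forces in N, time in s.
With the tool pointing down it reaches from about 0.425 to 0.95 m from the base axis. Payload 4.7 kg.
Tool frame: the origin (TCP) lies midway between the tips of the shut fingers; the grasp point (between the pads) lies ctrl.pinch_z behind it (ctrl.pinch_z is the distance from the TCP to the grasp point, in m); z points along the fingers, y is the direction in which the jaws open and shut (so a half turn about z gives the same grasp; the last joint's range is limited). The gripper opens to 87 mm and grips with 3 to 60 N. Pads are 19 mm wide; open, the fingers measure 117 mm over their backs; the gripper's body (75 mm by 190 mm) begins 51 mm behind the grasp point.
Start: joints at [-73.161, 26.849, -2.785, 87.806, 1.381, 65.374, -4.715], TCP at [0.214, 0.64, 0.223] pointing down, gripper open.
Joint ranges: [-148.3, 148.3], [-19.14, 114.17], [-79.39, 73.82], [5.75, 140.21], [-59.74, 239.74], [12.07, 113.84], [-152.46, 152.46]. Speed limits (degrees/s): [147.25, 147.25, 180, 180, 180, 180, 180].

### API

Orientations are given as a 3x3 rotation matrix whose columns are the frame's x, y, z axes.
In Python, from plant import ctrl gives the robot as it stands.
- The arm moves only by the shell command python3 -m crank 'ROWS' [OPENING] [FORCE]. ROWS is a JSON object of lists of equal length, an entry for each row: "slide": the shift along the world's x, y, z in cm, a list of three; "turn": the turn, a rotation vector about the world's x, y, z in degrees, a list of three. A call has 1 to 8 rows; each row shifts and turns the commanded pose from where the row before left it; what a row does not reach is not made up. A row lasts 1/8 s, in which the tool goes at most 62.5 mm and 10.7 degrees, less where a joint would pass 70% of its speed; a pose out of reach is approached as far as the arm can. A call is refused whole if a number of a shift passes 6.25 or a number of a turn 10.7, either way. A call with a gripper value outside its range is refused whole. OPENING is the opening, from 0 (shut) to 1 (fully open), set as the call begins (- or left out, the last holds). The fingers move at their own pace and stop on an object; FORCE is the grip in N (left out, the last holds). Time passes only in rows, so rows that do not move let the fingers close. It gives the time, the measured TCP pose, the force and the opening at its end, in the units of the state.
- ctrl.sense(): the state, without advancing time (a new reading comes with each control period).
- ctrl.get_image(name): name is "scene" or "top" or "wrist"; returns a dict with "color" (400x640x3 uint8, red, green, blue), "fx", "fy", "cx", "cy" (pixels), "cam_to_world" (4x4, takes a point from camera to world coordinates); the wrist camera has in their place "mount" (4x4, takes a point from camera to tool coordinates, whose origin is the TCP and whose axes are the flange's). Camera axes: x right, y down, z forward; pixel columns grow to the right and rows downward; lengths in m; the calibration is good to about 2 mm. A picture is of the moment at which its call begins: read the wrist's pose just before it. There is no depth.
- ctrl.hand_in(): hands the job in, once; it reports no verdict.
The state is a dict: "clock": time; "q": joint angles; "dq": joint speeds; "effort": joint torques, N m; "tool_pos": TCP position; "eef_rot": TCP orientation; "force": force on the tool from outside, world axes, zero at the start; "ft_torque": the same for the moment, N m; "gripper_width": finger opening in m.
Only numpy, scipy, OpenCV 4.12 (cv2) and the standard library are available. Lean on these libraries where they do the work, as an engineer would, in place of code of your own. Each camera call takes 0.05 s, during which the arm holds its last target.

### The job

The heavy bench furnace has to stand tipped up at its front so that the vents underneath can be cleaned. A pry bar already lies over the fulcrum block with its toe under the furnace's front edge: press down on the bar's rubber-sleeved end to lever the furnace up until the spring prop swings in underneath by itself, then let the bar come back up so that the furnace rests on the prop, without letting it crash down. Move the furnace only with the bar, never with the gripper or arm, and leave it standing where it is.

Things in the scene. Friction and masses are not known exactly. Their poses are not given: they have to be found in the camera images.
- pry_bar: Flat steel bar 395 x 30 x 8 mm, black rubber sleeve on its upper end, toe under the furnace; slopes 16 deg. Origin: where to press, on the sleeve's top, 20 mm from the end, 119 mm above the bench; x along the bar to the toe. It turns on the fulcrum 270 mm away. Push straight down, 6 to 20 N: at 60 mm the prop just clears, at 45 mm (bar level) easily; limit 25 mm. A shorter flat bar is a bystander.
- fulcrum: Loose wooden block 44 x 70 mm with a 20 mm round steel bar let into its top, 34 mm high in all, under the pry bar, 85 mm in front of the furnace. Origin: centre of its underside; x points to the furnace, y along the round bar.
- furnace: Loose grey and cream steel box with a round opening on top, 220 mm deep (x), 260 wide (y), 170 high, about 7 kg, on rubber feet that leave an 18 mm gap below. Origin: centre of its footprint, at bench height while level; z up; the front, with two black knobs, faces -x. It tips about its rear feet; on the prop it is tipped about 4 deg, its front edge 16 mm up.
- prop (a joint): Brass finger 58 mm long, 12 thick, 34 tall, with a thin steel tail, turning about an upright pin in a grey mount fixed to the bench at the furnace's front, 115 mm beside the bar. Value in rad: about 0 while its spring leans it flat against the furnace's front; once the front edge has risen above it (16 to 18 mm) it swings by itself, in about half a second, to about 1.4, pointing in under the furnace.

How it is judged:
By the outcome, as a careful person would: the job done as asked, in the order asked, and still so for the second after the job is handed in, with the robot touching nothing.
It also fails if it takes over 40 s, if anything falls off the work surface, if the arm or the gripper's body presses on something with over 40 N, if the wrist force passes 120 N, or if a joint passes its speed limit or range.

## Working session

There is one attempt and no reset: what is moved stays moved. The work goes in short steps, Python scripts to look and compute and a shell command to move; the robot and the scene stay as the last step left them, time stands still between calls to the robot, and variables do not carry over. Pictures are saved under pics/ and viewed, and the job is handed in when it is done.

```bash
ls; mkdir -p pics
python3 - <<'E'
from plant import ctrl
import cv2
s=ctrl.sense();print(s['clock'],s['tool_pos'],s['eef_rot'],s['force'],s['gripper_width'],ctrl.pinch_z)
for n in('scene','top'):
    im=ctrl.get_image(n);cv2.imwrite(f'pics/{n}0.png',im['color'][...,::-1]);print(n,im['fx'],im['cx'],im['cy'],im['cam_to_world'])
E
```

```text
pics
0.0 [0.21390602 0.63956776 0.22148121] [[-9.48364886e-01  3.17180901e-01 -5.64829154e-04]
 [ 3.17181397e-01  9.48362992e-01 -1.89674733e-03]
 [-6.59489600e-05 -1.97796186e-03 -9.99998042e-01]] [ 0.03799805  0.11434837 -0.27434071] 0.08701358328262962 0.0187
scene 397.5100857252596 325.05995880976724 197.7002110812618 [[-0.93353859  0.34163364 -0.10859172  0.68389016]
 [ 0.35835553  0.88149136 -0.30749684  0.34047957]
 [-0.0093286  -0.32597461 -0.9453325   0.92247122]
 [ 0.          0.          0.          1.        ]]
top 512.4904562300688 322.6983837530057 203.91742819475704 [[-0.00887093 -0.99756779  0.06913623  0.53441778]
 [-0.99925437  0.01144158  0.03687544  0.06655331]
 [-0.03757677 -0.06875757 -0.99692547  1.02146124]
 [ 0.          0.          0.          1.        ]]
```

View pics/scene0.png

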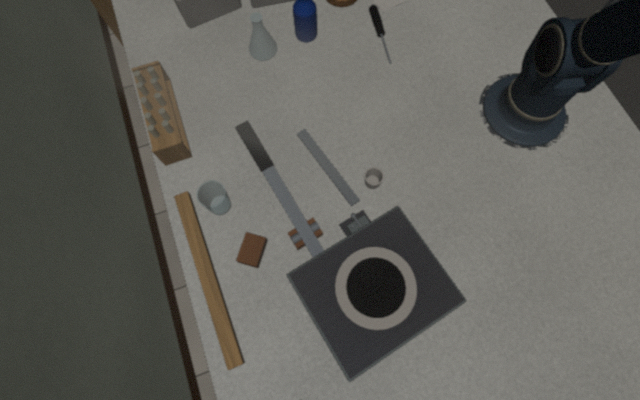

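View pics/top0.png

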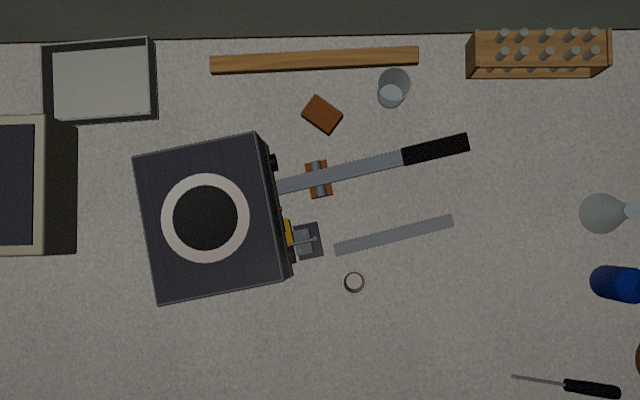

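Top view: the black sleeve runs from about (402,157) to (469,142), the fulcrum is near (319,180), the brass finger and grey mount near (290–310,238), and the furnace front is at columns 255–292. The short grey bar at (335–453,215–255) is the bystander. Next I'll measure the sleeve in both views.

```bash
cat > h.py <<'E'
import numpy as np
def ray(im,p):
    T=np.array(im['cam_to_world']);d=T[:3,:3]@np.array([(p[0]-im['cx'])/im['fx'],(p[1]-im['cy'])/im['fy'],1]);return T[:3,3],d/np.linalg.norm(d)
def plane(im,p,z):
    o,d=ray(im,p);return o+d*(z-o[2])/d[2]
def tri(a,p,b,q):
    o1,d1=ray(a,p);o2,d2=ray(b,q)
    A=np.c_[d1,-d2];t=np.linalg.lstsq(A,o2-o1,rcond=None)[0]
    x=o1+d1*t[0];y=o2+d2*t[1];return (x+y)/2,np.linalg.norm(x-y)
E
python3 - <<'E'
from plant import ctrl
import cv2,numpy as np
from h import *
R={}
for n,(x0,y0,x1,y1) in dict(scene=(225,110,285,180),top=(385,120,485,180)).items():
    im=ctrl.get_image(n);g=im['color'].max(2)[y0:y1,x0:x1]
    m=(g<50).astype('uint8');cs,_=cv2.findContours(m,0,1);c=max(cs,key=cv2.contourArea)
    r=cv2.minAreaRect(c);b=cv2.boxPoints(r)+[x0,y0];print(n,r,b.round(1).tolist(),np.median(g))
    # short edges' midpoints
    e=[(b[i]+b[(i+1)%4])/2 for i in range(4)];l=[np.linalg.norm(b[i]-b[(i+1)%4]) for i in range(4)]
    s=[e[i] for i in np.argsort(l)[:2]];s.sort(key=lambda p:p[0]);print(s);R[n]=(im,s)
a,sa=R['scene'];t,st=R['top']
end=tri(a,sa[0],t,st[1]);inn=tri(a,sa[1],t,st[0]);print(end,inn)
P=plane(t,st[1],.1245);Q=plane(t,st[0],.105);print(P,Q,plane(a,sa[0],.1245))
# bar direction from fulcrum/edge: furnace front mid etc.
F=plane(t,(319,180),.034);print('fulc',F)
# furnace top corners at z=.17..188
for c in [(133,158),(254,132),(294,279),(159,305)]: print(plane(t,c,.17))
print('prop',plane(t,(288,233),.034),plane(t,(308,240),.03))
for c in [(335,250),(453,220)]: print('short',plane(t,c,.01))
E
```

```text
scene ((35.69101333618164, 48.005619049072266), (21.729957580566406, 12.18997573852539), 57.9946174621582) [[249.8, 152.0], [260.1, 145.6], [271.6, 164.0], [261.3, 170.4]] 124.0
[array([254.93258667, 148.79213333]), array([266.44944   , 167.21910477])]
top ((49.91176223754883, 29.14706039428711), (18.675241470336914, 68.15251159667969), 75.96376037597656) [[399.6, 148.4], [465.7, 131.8], [470.2, 149.9], [404.1, 166.5]] 120.0
[array([401.85293388, 157.41176605]), array([467.97058868, 140.88235521])]
(array([ 0.71673857, -0.184374  , -0.0405372 ]), np.float64(0.04345970902468059)) (array([ 0.6842925 , -0.04499337,  0.09211674]), np.float64(0.004862388139385724))
[ 0.70438008 -0.15589483  0.1245    ] [ 0.67999529 -0.04242846  0.105     ] [ 0.69631277 -0.08268754  0.1245    ]
fulc [0.64947627 0.10984354 0.034     ]
[0.67544695 0.42019663 0.17      ]
[0.71672936 0.21324111 0.17      ]
[0.46958471 0.14663111 0.17      ]
[0.42800395 0.37210468 0.17      ]
prop [0.5474028  0.17059276 0.034     ] [0.53358114 0.13228149 0.03      ]
short [0.5134867  0.08057515 0.01      ]
short [ 0.57009329 -0.15088152  0.01      ]
```

Run:
```python
from plant import ctrl
import cv2,numpy as np
from h import *
a=ctrl.get_image('scene');t=ctrl.get_image('top')
for k,p,q in [('end',(242,124),(468,141)),('inner',(268,168),(402,157.4)),('glassrim',(208,189),(396,80)),('glassbase',(220,205),(391,97)),('rackcorner',(191,156),(466,68)),('rack lowcorner',(191,160),(466,78)),('furn cornerR',(287,275),(254,132)),('furn cornerL',(399,207),(294,279))]: print(k,*tri(a,p,t,q))
s=np.hstack([cv2.resize(a['color'][100:260,170:420],None,fx=3,fy=3)])
cv2.imwrite('pics/c1.png',s[...,::-1])
s=cv2.resize(t['color'][20:270,250:510],None,fx=2.3,fy=2.3);cv2.imwrite('pics/c2.png',s[...,::-1])
```

```text
end [ 0.70529177 -0.15766634  0.11692658] 0.000670175406977222
inner [ 0.68331338 -0.04503244  0.08730501] 0.001063395153920887
glassrim [ 0.82095779 -0.03437186  0.11040432] 0.0017675033705354963
glassbase [ 0.82375727 -0.03696721 -0.00742843] 0.003574169630257353
rackcorner [ 0.858405   -0.17557632  0.03101572] 0.015773444910625777
rack lowcorner [ 0.86506374 -0.19357922 -0.02837253] 0.000466110693429683
furn cornerR [0.71831601 0.21327607 0.16719359] 0.0021505719093666033
furn cornerL [0.46112818 0.154026   0.12813124] 0.012520357712030701
```

View pics/c1.png

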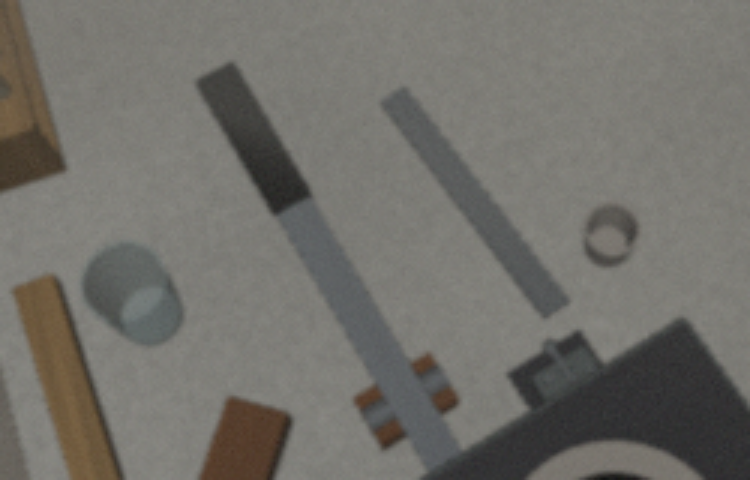

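View pics/c2.png

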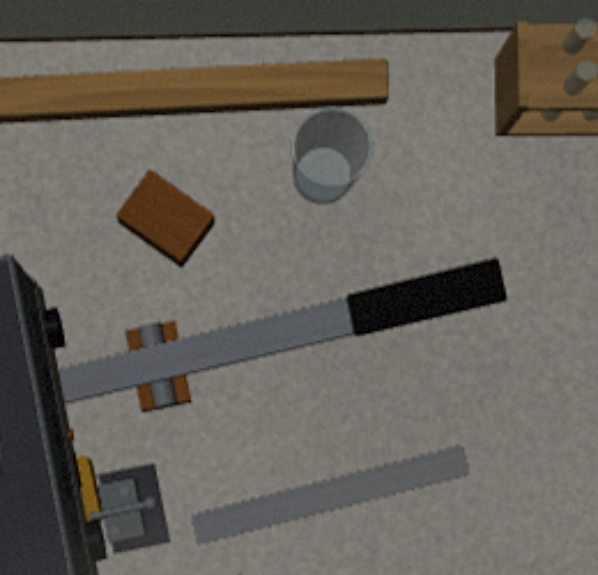

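The sleeve end from both views is about (0.705, -0.157, 0.117–0.124), which is consistent. That puts the press point at about (0.700, -0.138, 0.119). The glass (x 0.82, 0.11 m tall) and the rack are clear of it. Next I raise the tool, shut the gripper and travel over, turning 30° to line up with the bar.

```bash
python3 -m crank '{"slide":[[0,0,3],[0,0,5],[2.7,-4.3,0],[2.7,-4.3,0],[2.7,-4.3,0],[2.7,-4.3,0],[2.7,-4.3,0],[2.7,-4.3,0]],"turn":[[0,0,0],[0,0,0],[0,0,2],[0,0,2],[0,0,2],[0,0,2],[0,0,2],[0,0,2]]}' 0 20
python3 -m crank '{"slide":[[2.7,-4.3,0],[2.7,-4.3,0],[2.7,-4.3,0],[2.7,-4.3,0],[2.7,-4.3,0],[2.7,-4.3,0],[2.7,-4.3,0],[2.7,-4.3,0]],"turn":[[0,0,2],[0,0,2],[0,0,2],[0,0,2],[0,0,2],[0,0,2],[0,0,2],[0,0,2]]}'
```

```text
clock: 1.3
tool_pos: [0.3768, 0.3806, 0.3027]
eef_rot: [[-0.994, 0.112, 0.0], [0.112, 0.994, 0.0], [-0.0, 0.0, -1.0]]
force: [0.2, 1.3, 0.3]
gripper_width: 0.015
clock: 2.3
tool_pos: [0.5928, 0.0369, 0.3027]
eef_rot: [[-0.986, -0.167, 0.0], [-0.167, 0.986, 0.0], [-0.0, 0.0, -1.0]]
force: [0.6, -0.0, 0.7]
gripper_width: 0.0005
```

```bash
python3 -m crank '{"slide":[[2.7,-4.4,0],[2.7,-4.4,0],[2.7,-4.4,0],[2.6,-4.3,0],[0,0,-5],[0,0,-5],[0,0,-3.5],[0,0,0]],"turn":[[0,0,2],[0,0,0],[0,0,0],[0,0,0],[0,0,0],[0,0,0],[0,0,0],[0,0,0]]}'
python3 - <<'E'
from plant import ctrl
import cv2,numpy as np
w=ctrl.get_image('wrist');s=ctrl.sense();print(s['tool_pos'],s['force'],w['mount'],w['fx'],w['cx'],w['cy'])
cv2.imwrite('pics/w1.png',w['color'][...,::-1])
a=ctrl.get_image('scene');cv2.imwrite('pics/s1.png',cv2.resize(a['color'][50:300,120:460],None,fx=2.3,fy=2.3)[...,::-1])
E
```

```text
clock: 3.3
tool_pos: [0.697, -0.1361, 0.1641]
eef_rot: [[-0.98, -0.2, -0.007], [-0.2, 0.98, 0.001], [0.007, 0.003, -1.0]]
force: [0.5, -0.1, 0.6]
gripper_width: 0.0001
[ 0.69875122 -0.13662562  0.1669449 ] [-0.13789074  0.50566389  0.8068498 ] [[-1.17021314e-03 -9.62629657e-01 -2.70818711e-01  7.50990877e-02]
 [ 9.99999272e-01 -1.20592155e-03 -3.45487170e-05  9.29180753e-04]
 [-2.93328501e-04 -2.70818554e-01  9.62630368e-01 -1.63490896e-01]
 [ 0.00000000e+00  0.00000000e+00  0.00000000e+00  1.00000000e+00]] 278.5242818800376 316.07621917882176 198.68570802606888
```

View pics/w1.png

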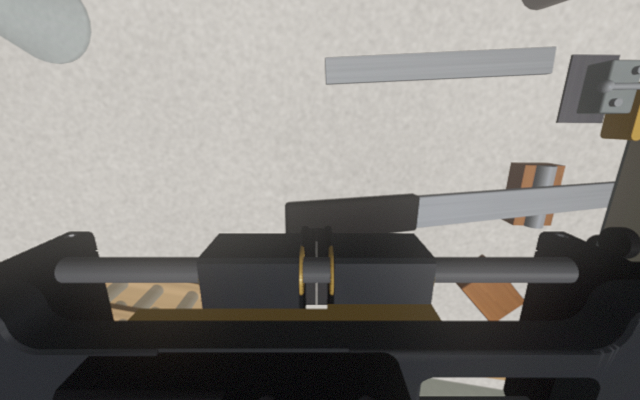

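View pics/s1.png

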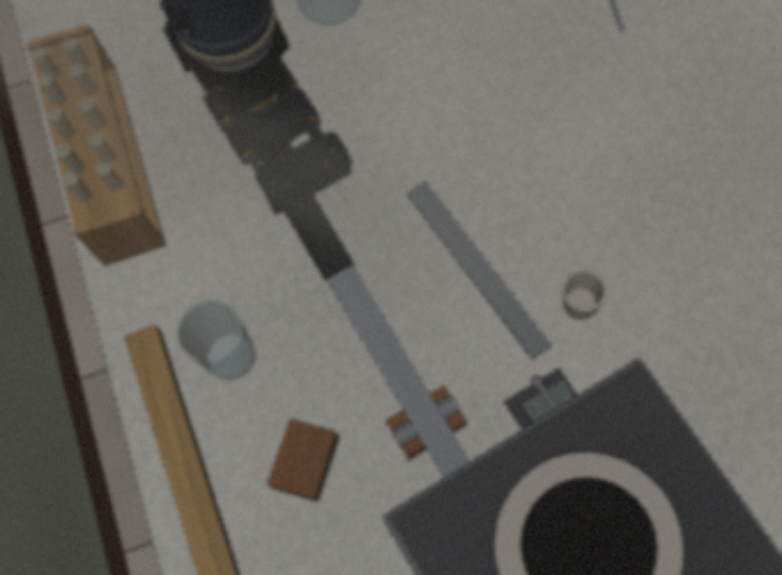

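Wrist view: the sleeve's far edge runs from its end corner at (286,204) to (417,194), with the fingertips at about column 316. I'll project those corners.

Run:
```python
from plant import ctrl
import numpy as np
from h import *
s=ctrl.sense();T=np.eye(4);T[:3,:3]=s['eef_rot'];T[:3,3]=s['tool_pos'];print(s['tool_pos'],s['clock'])
w=ctrl.get_image('wrist');w['cam_to_world']=T@np.array(w['mount'])
c1=plane(w,(286,204),.1245);c2=plane(w,(417,194),.0925);print(c1,c2)
u=(c2-c1)[:2];print(np.linalg.norm(u));u/=np.linalg.norm(u);n=np.array([u[1],-u[0]]);print(u,n)
print('end mid',c1[:2]+n*.0165,'press',c1[:2]+n*.0165+u*.0192)
```

```text
[ 0.69984984 -0.13706201  0.16879315] 3.4
[ 0.69230102 -0.16161559  0.1245    ] [ 0.67023194 -0.05054637  0.0925    ]
0.11324052424503701
[-0.1948867   0.98082576] [0.98082576 0.1948867 ]
end mid [ 0.70848464 -0.15839996] press [ 0.70474282 -0.1395681 ]
```

```bash
python3 -m crank '{"slide":[[0.2,-0.1,-1.5],[0,0,-1.2],[0,0,-0.9],[0,0,-0.5],[0,0,-0.3],[0,0,-0.3],[0,0,0]],"turn":[[0,0,0],[0,0,0],[0,0,0],[0,0,0],[0,0,0],[0,0,0],[0,0,0]]}'
```

```text
clock: 4.32
tool_pos: [0.7011, -0.1378, 0.1205]
eef_rot: [[-0.98, -0.199, -0.0], [-0.199, 0.98, 0.0], [0.0, 0.0, -1.0]]
force: [0.6, 1.1, 0.3]
gripper_width: 0.0003
```

```bash
python3 -m crank '{"slide":[[0.03,-0.15,-0.5],[0.03,-0.14,-0.5],[0.03,-0.13,-0.5],[0.02,-0.12,-0.5]],"turn":[[0,0,0],[0,0,0],[0,0,0],[0,0,0]]}'
python3 - <<'E'
from plant import ctrl
s=ctrl.sense();print(s['force'],s['tool_pos'])
E
```

```text
clock: 4.82
tool_pos: [0.7033, -0.1429, 0.103]
eef_rot: [[-0.98, -0.2, 0.003], [-0.2, 0.98, 0.001], [-0.003, 0.0, -1.0]]
force: [-3.1, 1.2, 10.1]
gripper_width: 0.0004
[-3.08458648  1.21929754 10.1430034 ] [ 0.70328669 -0.14294696  0.10295582]
```

About 10 N on contact, as expected. I'll keep pressing down along the arc.

```bash
python3 -m crank '{"slide":[[0.02,-0.11,-0.5],[0.02,-0.1,-0.5],[0.02,-0.09,-0.5],[0.01,-0.07,-0.5],[0.01,-0.05,-0.5],[0.01,-0.04,-0.5]],"turn":[[0,0,0],[0,0,0],[0,0,0],[0,0,0],[0,0,0],[0,0,0]]}'
python3 - <<'E'
from plant import ctrl
import cv2
a=ctrl.get_image('scene');cv2.imwrite('pics/s2.png',cv2.resize(a['color'][50:300,120:460],None,fx=2.3,fy=2.3)[...,::-1])
E
```

```text
clock: 5.58
tool_pos: [0.7045, -0.1486, 0.0732]
eef_rot: [[-0.98, -0.199, 0.004], [-0.199, 0.98, -0.001], [-0.003, -0.001, -1.0]]
force: [-2.4, 0.2, 10.3]
gripper_width: 0.0003
```

View pics/s2.png

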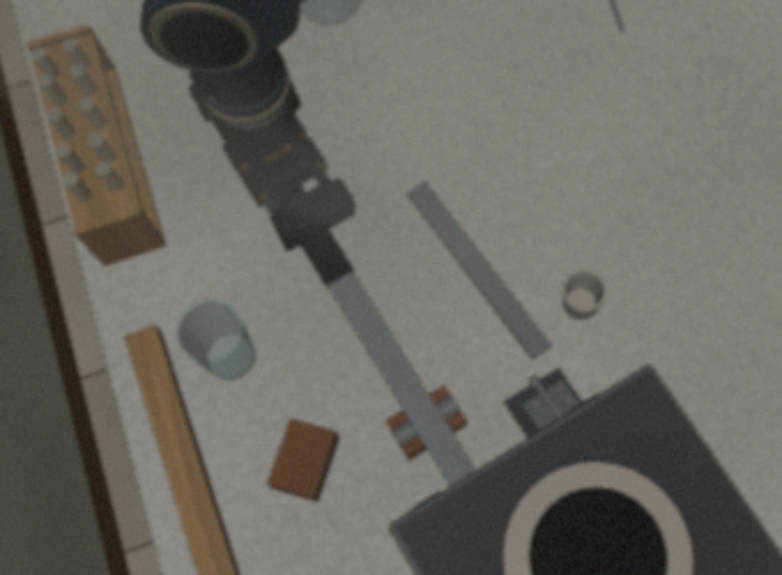

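The furnace front is lifting and the bar still sits over the fulcrum. Next I press on to about 0.049 m and hold.

```bash
python3 -m crank '{"slide":[[0.01,-0.03,-0.4],[0,-0.03,-0.4],[0,-0.02,-0.4],[0,-0.02,-0.4],[0,-0.01,-0.4],[0,0,-0.3],[0,0,0],[0,0,0]],"turn":[[0,0,0],[0,0,0],[0,0,0],[0,0,0],[0,0,0],[0,0,0],[0,0,0],[0,0,0]]}'
python3 -m crank '{"slide":[[0,0,0],[0,0,0],[0,0,0],[0,0,0],[0,0,0],[0,0,0]],"turn":[[0,0,0],[0,0,0],[0,0,0],[0,0,0],[0,0,0],[0,0,0]]}'
python3 - <<'E'
from plant import ctrl
import cv2,numpy as np
a=ctrl.get_image('scene');t=ctrl.get_image('top');w=ctrl.get_image('wrist')
cv2.imwrite('pics/s3.png',np.hstack([cv2.resize(a['color'][180:300,260:400],None,fx=2.8,fy=2.8),cv2.resize(t['color'][160:280,250:390],None,fx=2.8,fy=2.8)])[...,::-1])
cv2.imwrite('pics/w3.png',w['color'][...,::-1])
E
```

```text
clock: 6.62
tool_pos: [0.7068, -0.1504, 0.0522]
eef_rot: [[-0.98, -0.199, 0.009], [-0.199, 0.98, -0.002], [-0.008, -0.004, -1.0]]
force: [-1.0, -0.3, 13.9]
gripper_width: 0.0004
clock: 7.38
tool_pos: [0.7068, -0.1504, 0.0522]
eef_rot: [[-0.98, -0.199, 0.009], [-0.199, 0.98, -0.002], [-0.008, -0.004, -1.0]]
force: [-0.1, -1.1, 13.4]
gripper_width: 0.0003
```

View pics/s3.png

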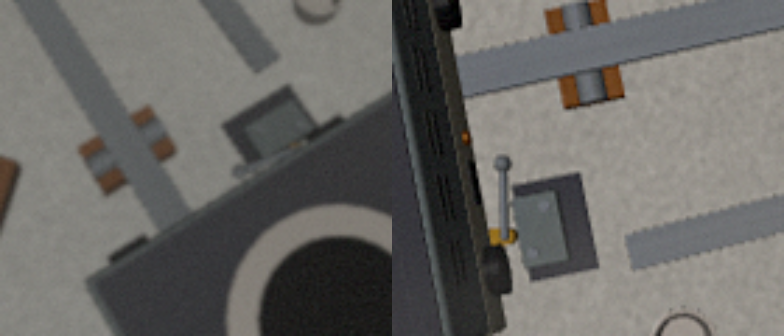

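View pics/w3.png

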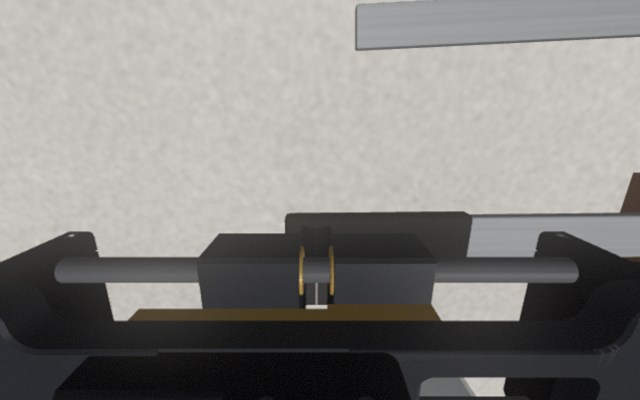

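The prop has swung in. In the top crop its tail now lies along the furnace front, from (503,160) to (500,238), and the brass finger points under the furnace. Next I let the bar back up slowly.

```bash
python3 -m crank '{"slide":[[0,0,0.2],[0,0.01,0.2],[0,0.01,0.2],[0,0.01,0.2]],"turn":[[0,0,0],[0,0,0],[0,0,0],[0,0,0]]}'
python3 -m crank '{"slide":[[0,0.01,0.15],[0,0.01,0.15],[0,0.02,0.15],[0,0.02,0.15]],"turn":[[0,0,0],[0,0,0],[0,0,0],[0,0,0]]}'
python3 -m crank '{"slide":[[0,0.01,0.15],[0,0.01,0.15],[0,0.02,0.15],[0,0.02,0.15]],"turn":[[0,0,0],[0,0,0],[0,0,0],[0,0,0]]}'
```

```text
clock: 8.02
tool_pos: [0.7062, -0.1501, 0.0593]
eef_rot: [[-0.98, -0.199, 0.008], [-0.199, 0.98, -0.002], [-0.007, -0.004, -1.0]]
force: [1.2, -0.4, 8.2]
gripper_width: 0.0005
clock: 8.52
tool_pos: [0.7033, -0.1481, 0.0617]
eef_rot: [[-0.98, -0.199, 0.0], [-0.199, 0.98, 0.0], [-0.0, -0.0, -1.0]]
force: [0.4, -0.3, 1.3]
gripper_width: 0.0004
clock: 9.02
tool_pos: [0.7028, -0.1473, 0.0673]
eef_rot: [[-0.98, -0.2, -0.001], [-0.2, 0.98, 0.0], [0.001, 0.0, -1.0]]
force: [0.2, -0.4, 0.3]
gripper_width: 0.0006
```

The load came off at about z = 0.062, so the prop is carrying the furnace. I'll raise clear and look.

```bash
python3 -m crank '{"slide":[[0,0,0.5],[0,0,1],[0,0,3],[0,0,4],[0,0,4],[0,0,4],[0,0,0],[0,0,0]],"turn":[[0,0,0],[0,0,0],[0,0,0],[0,0,0],[0,0,0],[0,0,0],[0,0,0],[0,0,0]]}'
python3 - <<'E'
from plant import ctrl
import cv2,numpy as np
from h import *
a=ctrl.get_image('scene');t=ctrl.get_image('top')
cv2.imwrite('pics/s4.png',np.hstack([cv2.resize(a['color'][180:300,260:400],None,fx=2.8,fy=2.8),cv2.resize(t['color'][160:280,250:390],None,fx=2.8,fy=2.8)])[...,::-1])
cv2.imwrite('pics/t4.png',t['color'][...,::-1]);cv2.imwrite('pics/sc4.png',a['color'][...,::-1])
s=ctrl.sense();print(s['force'],s['tool_pos'],s['clock'])
E
```

```text
clock: 10.02
tool_pos: [0.7028, -0.1473, 0.2325]
eef_rot: [[-0.98, -0.199, -0.0], [-0.199, 0.98, 0.0], [0.0, 0.0, -1.0]]
force: [-0.3, 0.2, -0.5]
gripper_width: 0.0003
[ 1.07763635  0.91483793 -0.04819894] [ 0.70238815 -0.1471267   0.23115557] 10.125
```

View pics/s4.png

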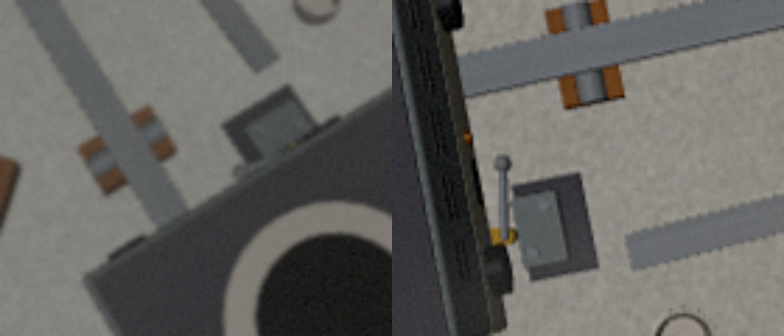

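View pics/t4.png

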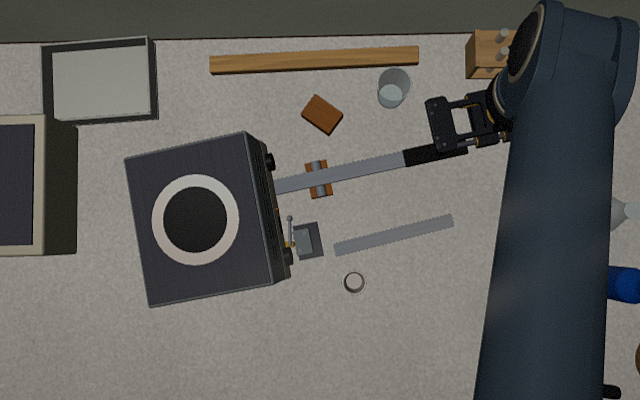

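View pics/sc4.png

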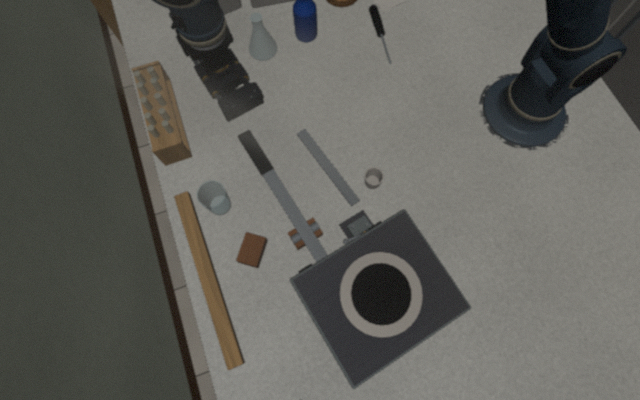

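The furnace stays tipped, with its top corners shifted from (254,132) to (246,132) in the top view. The prop's tail is still swung, the bar lies on the fulcrum with its sleeve free, and the gripper is clear. One check of the tip height remains.

Run:
```python
from plant import ctrl
from h import *
a=ctrl.get_image('scene');t=ctrl.get_image('top')
print(*tri(a,(291,279.5),t,(246,132)))
print('rear',*tri(a,(354,387),t,(126,158)), 'before', *tri(a,(350,380),t,(133,158)))
print('bar end',*tri(a,(245,134),t,(466,148)))
s=ctrl.sense();print(s['force'],s['clock'])
ctrl.hand_in()
```

```text
[0.71472882 0.22518874 0.1794024 ] 0.00046974779360790326
rear [0.67539922 0.43501002 0.16517272] 0.0024258329394680183 before [0.6766232  0.42316416 0.16286358] 1.3477314903312863e-05
bar end [ 0.70710706 -0.17227604  0.04411165] 0.0024736818245814788
[ 0.06465757 -0.36703322  0.39523017] 10.225
the job is handed in; nothing more can be done
```

The furnace is standing tipped up on the prop, and I handed the job in at about 10.2 s.

- **Lifting:** I pressed the sleeve end of the bar down with the shut fingers, following the bar's arc, to z ≈ 0.052 m. The push was about 10–14 N, and the prop swung in by itself.
- **Lowering:** I let the bar up slowly. The load came off at z ≈ 0.062 m as the prop took the weight, and I then raised the gripper to z ≈ 0.23 m, clear of everything.

**Last checks:**
- **Prop:** its tail lies along the furnace front, so the finger is swung under.
- **Furnace:** its front top corner is about 12 mm higher than before by triangulation. I expected about 16 mm, but those pixels were read by hand, to within a few mm. The rear top corner moved back about 12 mm, as tipping should give. I did not measure the feet.
- **Bar:** it still lies over the fulcrum. Its end measured about 44 mm up, lower than the 62 mm where the load came off. Part of it was hidden under the gripper, so I don't trust that reading.
- **Contact:** the wrist force was near zero. In the pictures only the bar, furnace and prop had moved.

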